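# Run a shelf board out to the length gauge and hold it for the saw

## Task

Slide the shelf board along the sawing bench, without lifting it off, until its blue outer end is level with the red pointer of the length gauge and the board points straight out along the gauge rail. So far out it would tip, so keep it flat on the bench and finish while still holding it there: do not let go. Leave the gauge pointer and the other things on the counter where they are.

Things in the scene. Friction and masses are not known exactly. Their poses are not given: they have to be found in the camera images.
- bench: Fixed low sawing bench on the counter: grey top 200 (its x) x 340 (its y) mm on wooden feet, 70 mm high; origin under its centre on the counter, z up. Its +y end is the outer end, over which the board slides out. An aluminium gauge rail (6 mm thick, top 67 mm above the counter) is bolted along its +x side, 105 to 111 mm from the middle line, and runs on to 290 mm past the outer end.
- pointer_tip (a point): Tip of the red pointer (blade 4 mm thick along y, top at board-top height) of the black cursor (22 x 30 mm in x, y; up to 80 mm above the counter) on the gauge rail: the mark. It stands 78 mm to the +x side of the bench's middle line, 88 mm above the counter, somewhere between 215 and 275 mm past the bench's outer end. Axes as the bench's: y points outward. The cursor sits stiffly (slips at about 6 N).
- board_end (a point): Middle of the top edge of the blue outer end of the loose shelf board: light wood, 100 mm wide (x), 360 mm long (y), 18 mm thick, about 0.3 to 0.5 kg. Axes are the board's: y points along it, outward, z up. The board lies flat on the bench, so this point is 88 mm above the counter. The board balances on the bench's outer end at about 192 mm overhang; farther out it tips unless its tail is held down.
- batten (a point): Centre of the dark wooden batten fixed across the top of the board near its tail, the place to grip: 80 mm long (board x), 22 mm thick (board y), 34 mm high, upright faces. 330 mm behind the outer end and 30 mm from the tail; its centre is 17 mm above the board's top face and 105 mm above the counter. Axes are the board's.
- board_mid (a point): Centre of the board's thickness half-way along it, 180 mm behind its outer end, 79 mm above the counter while the board lies on the bench.
- bottle: Bystander: upright green bottle, 60 mm across, 190 mm high; origin under its centre.
- calculator: Bystander: grey desk calculator lying flat, 150 x 100 x 20 mm (x, y, z); origin under its centre.
- fixings: Bystander: small red open bin of bolts, 70 x 100 x 45 mm; origin under its centre.
- tape: Bystander: roll of yellow tape lying flat, 90 mm across, 24 mm high; origin under its centre.
- board: The same shelf board as a whole; origin under its middle.

How it is judged:
By the outcome, as a careful person would: the job done as asked, in the order asked, and still so for the second after the job is handed in, while the arm keeps its last pose, push and grip.
It also fails if it takes over 38 s, if anything falls off the work surface, if the arm or the gripper's body presses on something with over 40 N, if the wrist force passes 120 N, or if a joint passes its speed limit or range.

## Robot

A 6-joint arm with a two-finger parallel gripper is mounted at the origin on the work surface. World frame = base frame: x ahead of the robot, y to its left, z up, the work surface at z = 0. Lengths are in m, angles in rad, forces in N, time in s.
With the tool pointing down it reaches from about 0.35 to 0.725 m from the base axis. Payload 6 kg.
Tool frame: the origin (TCP) lies midway between the tips of the shut fingers; the grasp point (between the pads) lies 19 mm behind it; x points along the fingers, z is the direction in which the jaws open and shut, and the axes are right-handed (so a half turn about x gives the same grasp; the last joint's range is limited). The gripper opens to 85 mm and grips with 20 to 120 N. Pads are 22 mm wide; open, the fingers measure 114 mm over their backs; the gripper's body (76 mm by 85 mm) begins 54 mm behind the grasp point. The pads swing forward as they close: fully open they stand 13 mm farther back than shut.
Start: joints at [-0.797, 0.04, 0.085, 0, -1.615, -0.334], TCP at [0.255, -0.543, 0.231] pointing down, gripper open.
Joint ranges: [-2.56, 2.56], [-1.29, 2.01], [-1.08, 1.49], [-3.29, 1.98], [-2.81, -0.18], [-2.99, 2.99]. Speed limits (rad/s): [2.57, 2.57, 3.01, 3.14, 3.14, 3.14].

## Interface

Orientations are given as a unit quaternion [w, x, y, z].
In Python, from bench import telemetry, grab_frame, camera_params, env gives the robot as it stands.
- The arm moves only by the tool move_arm, never from a script. Its argument "plan" is a list of rows, each a list of 3 entries, a list of its own where there are three numbers: the shift along the world's x, y, z in mm, then the turn about the world's z in rad, then the opening in per cent of the stroke, from 0 (shut) to 100 (fully open). In form: [[[dx, dy, dz], twist, hand], ...]. A call has 1 to 10 rows; each row shifts and turns the commanded pose from where the row before left it; what a row does not reach is not made up. A row lasts 1/8 s, in which the tool goes at most 62.5 mm and 10.7 degrees, less where a joint would pass 70% of its speed; a pose out of reach is approached as far as the arm can. A call with a gripper value outside its range is refused whole. The fingers move at their own pace and stop on an object; the grip force is fixed at half the most. Time passes only in rows, so rows that do not move let the fingers close. It gives the time, the measured TCP pose, the force and the opening at its end, in the units of the state.
- telemetry.sense(): the state, without advancing time (a new reading comes with each control period).
- grab_frame(name): name is "scene" or "top"; returns (picture, depth): 384x512x3 uint8, red, green, blue; 384x512 float32, m along the optical axis (not along the pixel's ray), 0 where there is no reading.
- camera_params(name): a dict with "fx", "fy", "cx", "cy" (pixels), "extrinsics" (4x4, takes a point from world to camera coordinates). Camera axes: x right, y up, looking along -z (the intrinsics and any distortion apply to the point x, -y, -z); pixel columns grow to the right and rows downward; lengths in m; the calibration is good to about 2 mm. A picture is of the moment at which its call begins. camera_params takes no time and is no camera call.
- env.sign_off(): hands the job in, once; it reports no verdict.
The state is a dict: "time": time; "qpos": joint angles; "qd": joint speeds; "joint_efforts": joint torques, N m; "tool_pos": TCP position; "ee_rot": TCP orientation; "force": force on the tool from outside, world axes, zero at the start; "wrist_torque": the same for the moment, N m; "finger_gap": opening from 0.0 (shut) to 1.0 (fully open).
Only numpy, scipy, OpenCV 4.12 (cv2) and the standard library are available. Lean on these libraries where they do the work, as an engineer would, in place of code of your own. Each camera call takes 0.05 s, during which the arm holds its last target.

## Working session

There is one attempt and no reset: what is moved stays moved. The work goes in short steps, Python scripts to look and compute and a tool call to move; the robot and the scene stay as the last step left them, time stands still between calls to the robot, and variables do not carry over. Pictures are saved under pics/ and viewed, and the job is handed in when it is done.

Besides the shell and the picture viewer there is one more tool, called after "Call:" by a JSON object that holds its "name" and its "arguments", one argument or row to a line. move_arm: Moves the arm, as the interface text tells. Its arguments: {"type":"object","properties":{"plan":{"type":"array","items":{"type":"array"}}},"required":["plan"]}

```bash
mkdir -p pics
cat > h.py <<'E'
from bench import telemetry, grab_frame, camera_params, env
import numpy as np, cv2
def snap(n,tag):
    im,d=grab_frame(n); np.savez(f'pics/{tag}.npz',im=im,d=d); cv2.imwrite(f'pics/{tag}.png',im[:,:,::-1]); return im,d
def ray(n,u,v):
    p=camera_params(n);E=np.array(p['extrinsics']);R=E[:3,:3];t=E[:3,3]
    c=np.array([(u-p['cx'])/p['fx'],-(v-p['cy'])/p['fy'],-1.0])
    return -R.T@t,R.T@c
def onz(n,u,v,z):
    o,d=ray(n,u,v); return o+d*(z-o[2])/d[2]
E
python3 - <<'E'
from h import *
for n in('scene','top'):
    snap(n,n+'0'); p=camera_params(n); print({k:(np.round(v,4).tolist()) for k,v in p.items() if not isinstance(v,str)})
print(telemetry.sense())
E
```

```text
{'fx': 382.5215, 'fy': 382.5215, 'cx': 253.912, 'cy': 195.8232, 'extrinsics': [[-0.4836, 0.8752, 0.009, 0.2282], [-0.7025, -0.3943, 0.5925, 0.3307], [0.5221, 0.2802, 0.8056, -1.7322], [0.0, 0.0, 0.0, 1.0]]}
{'fx': 444.7872, 'fy': 444.7872, 'cx': 249.4014, 'cy': 193.6087, 'extrinsics': [[-0.0135, -0.9999, 0.0089, 0.0101], [0.9835, -0.0116, 0.1803, -0.5149], [-0.1802, 0.0112, 0.9836, -1.502], [0.0, 0.0, 0.0, 1.0]]}
{'time': 0.1, 'qpos': array([-7.97302302e-01,  4.07643495e-02,  8.39297597e-02, -3.94209929e-04,
       -1.61547696e+00, -3.33671119e-01]), 'qd': array([-0.00124915, -0.0002476 ,  0.00154982,  0.00306959,  0.00122054,
       -0.00040409]), 'joint_efforts': array([-5.22661387e-03, -3.69342113e+01,  3.48279655e+01,  6.95178285e+00,
       -4.55265559e-03,  2.98658506e-05]), 'tool_pos': array([ 0.25539906, -0.54261869,  0.23038483]), 'ee_rot': array([ 0.37914009, -0.59654369,  0.3786229 ,  0.59752248]), 'force': array([ 0.48536032, -0.74910694, -0.34040559]), 'wrist_torque': array([-0.06621547,  0.01922896,  0.07228527]), 'finger_gap': 1.0007643932238108}
```

View pics/top0.png

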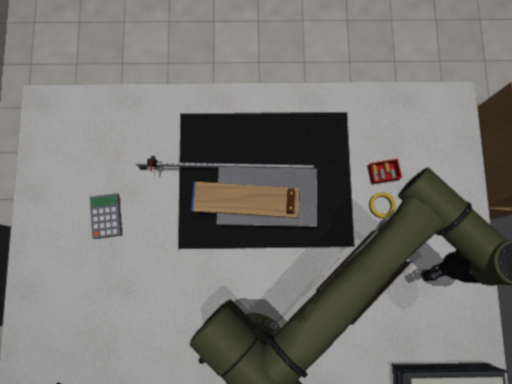

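View pics/scene0.png

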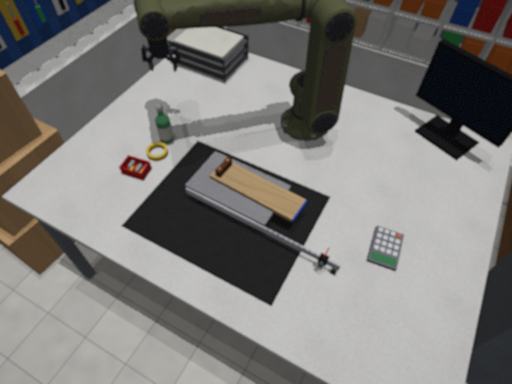

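The top view shows the bench at about (268,196), the board with its blue end at (194,197) and the batten at (292,201). The red pointer is at about (153,163), so outward is roughly world +y. I'll zoom in next to measure.

Run:
```python
from h import *
im=np.load('pics/top0.npz')['im']
c=im[140:250,125:335]; cv2.imwrite('pics/z1.png',cv2.resize(c,None,fx=3.8,fy=3.8,interpolation=cv2.INTER_CUBIC)[:,:,::-1])
im=np.load('pics/scene0.npz')['im']
c=im[145:285,170:350]; cv2.imwrite('pics/z2.png',cv2.resize(c,None,fx=4.2,fy=4.2,interpolation=cv2.INTER_CUBIC)[:,:,::-1])
```

```text
(no output)
```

View pics/z1.png

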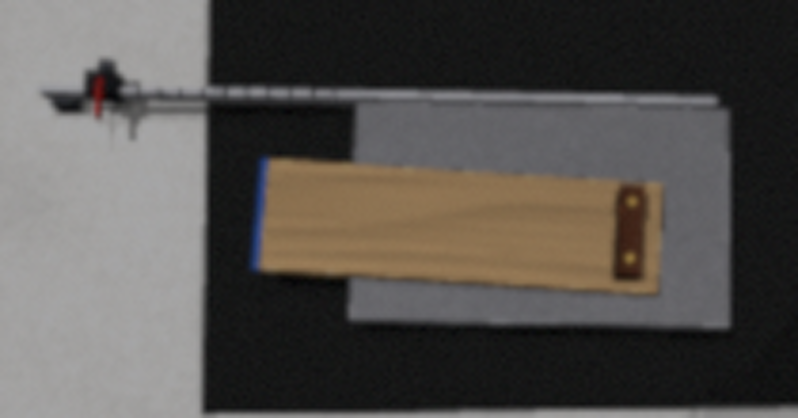

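View pics/z2.png

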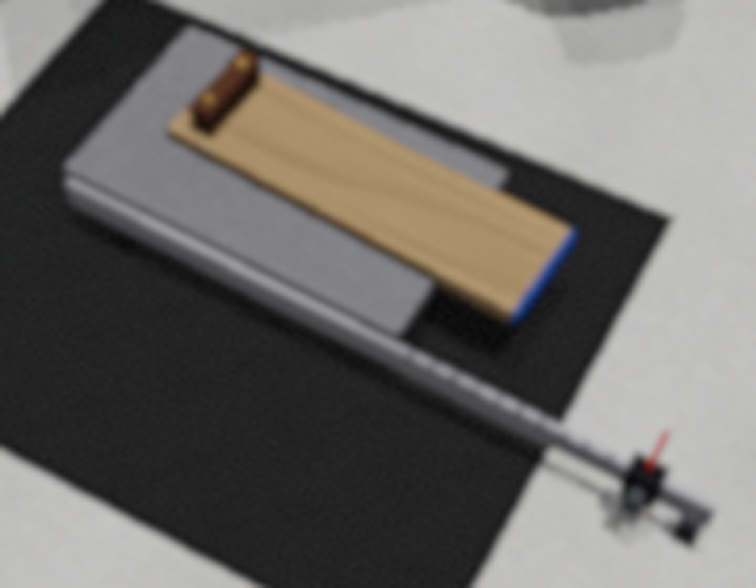

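```bash
cat > meas.py <<'E'
from h import *
def fitline(pts):
    vx,vy,x,y=cv2.fitLine(np.float32(pts),cv2.DIST_HUBER,0,.001,.001).ravel(); return np.array([x,y]),np.array([vx,vy])
def proj(n,mask,z):
    v,u=np.nonzero(mask); return np.array([onz(n,a,b,z)[:2] for a,b in zip(u,v)])
def masks(n,im):
    h=cv2.cvtColor(im,cv2.COLOR_RGB2HSV);H,S,V=[h[...,i].astype(int) for i in range(3)]
    roi=np.zeros(H.shape,bool)
    if n=='top': roi[140:250,100:335]=1
    else: roi[140:300,165:400]=1
    wood=roi&(H>8)&(H<25)&(S>75)&(V>115)
    blue=roi&(H>105)&(H<130)&(S>110)&(V>60)
    red=roi&((H<6)|(H>172))&(S>140)&(V>90)
    return wood,blue,red
def biggest(m):
    k,l,s,_=cv2.connectedComponentsWithStats(m.astype(np.uint8)); return l==1+np.argmax(s[1:,4]) if k>1 else m
def board(n,im):
    w,b,r=masks(n,im); 
    P=proj(n,biggest(w|b),.088); rect=cv2.minAreaRect(np.float32(P*1000)); print(n,'rect(mm)',rect)
    bx=cv2.boxPoints(rect)/1000
    bx=bx[np.argsort(-bx[:,1])]; end=bx[:2].mean(0); tail=bx[2:].mean(0); d=end-tail
    B=proj(n,b,.088); print(' blue n',len(B), 'mean',B.mean(0).round(4) if len(B) else None)
    print(' end',end.round(4),'tail',tail.round(4),'yaw deg (left of +y)',np.degrees(np.arctan2(-d[0],d[1])).round(2),'len',np.linalg.norm(d))
    R=proj(n,r,.088)
    if len(R): print(' red n',len(R)); v,u=np.nonzero(r); print(' red pix',u.min(),u.max(),v.min(),v.max(), R.mean(0).round(4), 'xmin',R[R[:,0].argmin()].round(4))
E
python3 - <<'E'
from meas import *
for n in('top','scene'):
    im=np.load(f'pics/{n}0.npz')['im']; board(n,im)
    # bench grey via gap: print colours
    print([im[v,u].tolist() for v,u in ((180,230),(220,260),(210,310))] if n=='top' else [im[v,u].tolist() for v,u in((185,205),(200,240),(205,255))])
E
```

```text
top rect(mm) ((488.8888244628906, 14.64276123046875), (350.3639831542969, 98.16170501708984), 85.63780212402344)
 blue n 52 mean [0.503  0.1972]
 end [0.5022 0.1893] tail [ 0.4756 -0.16  ] yaw deg (left of +y) -4.36 len 0.350364
 red n 4
 red pix 150 150 163 166 [0.6128 0.3428] xmin [0.6075 0.3427]
[[100, 100, 104], [102, 102, 106], [100, 99, 104]]Traceback (most recent call last):
  File "<stdin>", line 3, in <module>
  File "meas.py", line 19, in board
    P=proj(n,biggest(w|b),.088); rect=cv2.minAreaRect(np.float32(P*1000)); print(n,'rect(mm)',rect)
  File "meas.py", line 5, in proj
    v,u=np.nonzero(mask); return np.array([onz(n,a,b,z)[:2] for a,b in zip(u,v)])
                                           ~~~^^^^^^^^^
  File "h.py", line 10, in onz
    o,d=ray(n,u,v); return o+d*(z-o[2])/d[2]
        ~~~^^^^^^^
  File "h.py", line 6, in ray
    p=camera_params(n);E=np.array(p['extrinsics']);R=E[:3,:3];t=E[:3,3]
ValueError: time passes only in moves, steps and waits
```

```bash
python3 - <<'E'
from bench import camera_params
import pickle
pickle.dump({n:dict(camera_params(n)) for n in('top','scene')},open('cam.pkl','wb'))
E
sed -i "s/^def ray/import pickle\nCAM=pickle.load(open('cam.pkl','rb'))\ndef ray/; s/p=camera_params(n);E/p=CAM[n];E/" h.py
cat >> meas.py <<'E'
def edgepts(n,im,z,p0,p1,half,ch,nprof=40,step=.0005):
    """sub-pixel edge: sample intensity across line p0->p1 (world, at height z), return edge points of max gradient"""
    p=CAM[n];E=np.array(p['extrinsics'])
    g=cv2.GaussianBlur(im.astype(np.float32),(0,0),.7)@np.float32(ch)
    p0=np.array(p0,float);p1=np.array(p1,float);d=(p1-p0)/np.linalg.norm(p1-p0);nn=np.array([-d[1],d[0]]);out=[]
    s=np.arange(-half,half,step)
    for t in np.linspace(.06,.94,nprof):
        q=p0+(p1-p0)*t+s[:,None]*nn; X=np.c_[q,np.full(len(q),z)]@E[:3,:3].T+E[:3,3]
        u=np.float32(p['cx']+p['fx']*X[:,0]/-X[:,2]);v=np.float32(p['cy']-p['fy']*X[:,1]/-X[:,2])
        pr=cv2.remap(g,u[None],v[None],cv2.INTER_CUBIC).ravel()
        gr=np.abs(np.gradient(pr)); gr[gr<.5*gr.max()]=0
        out.append(p0+(p1-p0)*t+nn*(gr*s).sum()/gr.sum())
    return np.array(out)
E
python3 - <<'E'
from meas import *
for n in('top','scene'):
    im=np.load(f'pics/{n}0.npz')['im']; board(n,im)
    h=im.astype(int); grey=(np.abs(h-[101,101,105]).max(2)<14)
    print(n,'grey')
    m=np.zeros(grey.shape,bool)
    if n=='top': m[150:240,205:330]=1
    else: m[140:240,180:300]=1
    P=proj(n,biggest(grey&m),.07)
    hull=cv2.convexHull(np.float32(P*1000)); print(cv2.minAreaRect(hull)); ap=cv2.approxPolyDP(hull,8,True).reshape(-1,2); print(ap.round(0).tolist())
im=np.load('pics/top0.npz')['im']; print(im[158:172,145:158].tolist().__len__()); h=cv2.cvtColor(im,cv2.COLOR_RGB2HSV)
for v in range(158,172): print([tuple(map(int,im[v,u])) for u in range(148,154)])
im=np.load('pics/scene0.npz')['im']
for v in range(245,262): print(v,[tuple(map(int,im[v,u])) for u in range(322,332)])
E
```

```text
top rect(mm) ((488.8888244628906, 14.64276123046875), (350.3639831542969, 98.16170501708984), 85.63780212402344)
 blue n 52 mean [0.503  0.1972]
 end [0.5022 0.1893] tail [ 0.4756 -0.16  ] yaw deg (left of +y) -4.36 len 0.350364
 red n 4
 red pix 150 150 163 166 [0.6128 0.3428] xmin [0.6075 0.3427]
top grey
((509.31170654296875, -56.61949157714844), (337.2032165527344, 209.68711853027344), 88.17903900146484)
[[606.0, 104.0], [411.0, 115.0], [403.0, -221.0], [606.0, -218.0], [616.0, 52.0]]
scene rect(mm) ((488.120361328125, 16.980865478515625), (347.53558349609375, 104.78478240966797), 85.70121765136719)
 blue n 60 mean [0.5055 0.2014]
 end [0.5011 0.1903] tail [ 0.4751 -0.1563] yaw deg (left of +y) -4.3 len 0.34753558
 red n 2
 red pix 324 324 255 256 [0.6269 0.3438] xmin [0.6252 0.3431]
scene grey
((578.3486938476562, -97.47918701171875), (390.9909362792969, 168.1013946533203), 58.425697326660156)
[[611.0, 112.0], [404.0, -220.0], [589.0, -227.0], [604.0, -216.0]]
14
[(109, 109, 110), (103, 104, 104), (87, 86, 87), (53, 53, 55), (37, 38, 42), (34, 36, 38)]
[(64, 64, 64), (54, 54, 54
[... 3281 characters left out ...]
54), (109, 108, 109), (160, 159, 158), (186, 185, 184), (193, 192, 191)]
258 [(25, 23, 26), (26, 24, 26), (30, 25, 28), (30, 26, 30), (25, 25, 29), (58, 59, 61), (119, 119, 120), (167, 167, 167), (188, 187, 187), (194, 193, 193)]
259 [(17, 19, 20), (19, 19, 22), (26, 27, 29), (26, 26, 28), (34, 35, 37), (77, 77, 80), (134, 134, 137), (171, 170, 172), (187, 186, 187), (191, 190, 190)]
260 [(25, 26, 31), (17, 18, 19), (19, 19, 21), (19, 19, 20), (34, 33, 36), (81, 80, 84), (132, 132, 136), (164, 164, 167), (176, 176, 178), (183, 183, 184)]
261 [(45, 47, 52), (29, 32, 35), (15, 15, 19), (15, 17, 17), (32, 32, 35), (68, 67, 69), (109, 108, 112), (137, 137, 141), (155, 154, 158), (167, 168, 170)]
```

```bash
cat > bm.py <<'E'
from meas import *
G=[.33,.33,.34]
def yaw(d): 
    if d[1]<0:d=-d
    return np.degrees(np.arctan2(-d[0],d[1]))
E
python3 - <<'E'
from bm import *
for n in('top','scene'):
    im=np.load(f'pics/{n}0.npz')['im']
    print(n)
    def L(name,z,a,b,half=.008,ch=G):
        e=edgepts(n,im,z,a,b,half,ch); c,d=fitline(e); r=np.abs((e-c)@np.array([-d[1],d[0]])); print(name,c.round(4),'yaw',yaw(d).round(2),'res',np.median(r).round(4)); return c,d
    L('-x edge',.07,(.403,-.21),(.411,.10))
    L('outer(lo x)',.07,(.414,.116),(.440,.116))
    L('outer(hi x)',.07,(.57,.110),(.605,.110))
    L('near end',.07,(.41,-.224),(.59,-.228),.006)
    L('board end',.088,(.457,.203),(.547,.194),.012,[1,0,0])
    L('board +x',.088,(.535,-.13),(.548,.05))
    L('board -x',.088,(.43,-.13),(.443,.05))
    # red
    f=im.astype(float); red=f[...,0]-(f[...,1]+f[...,2])/2
    if n=='top':
        for v in range(158,174):
            w=red[v,145:156].clip(6)-6
            if w.sum()>5: u=(w*np.arange(145,156)).sum()/w.sum(); print(v,round(u,2),round(w.sum()),onz(n,u,v,.088).round(4)[:2])
    else:
        for v in range(245,258):
            w=red[v,320:334].clip(6)-6
            if w.sum()>5: u=(w*np.arange(320,334)).sum()/w.sum(); print(v,round(u,2),round(w.sum()),onz(n,u,v,.088).round(4)[:2])
E
```

```text
top
-x edge [ 0.4028 -0.0444] yaw -1.75 res 0.0004
outer(lo x) [0.4272 0.1177] yaw 86.06 res 0.0001
outer(hi x) [0.5869 0.1115] yaw 88.31 res 0.0
near end [ 0.5012 -0.2273] yaw 87.74 res 0.0003
board end [0.5084 0.1926] yaw 86.43 res 0.0004
board +x [ 0.5363 -0.0335] yaw -3.99 res 0.0006
board -x [ 0.4365 -0.0375] yaw -4.33 res 0.0004
160 150.73 88 [0.6286 0.3407]
161 150.65 150 [0.6251 0.3409]
162 150.54 154 [0.6215 0.3412]
163 150.44 176 [0.618  0.3414]
164 150.41 188 [0.6145 0.3415]
165 150.49 176 [0.611  0.3411]
166 150.34 120 [0.6075 0.3415]
167 150.21 103 [0.6039 0.3418]
168 150.15 107 [0.6004 0.3419]
169 150.15 86 [0.5969 0.3419]
170 150.17 40 [0.5934 0.3417]
171 150.25 6 [0.5899 0.3413]
scene
-x edge [ 0.4025 -0.0444] yaw -1.33 res 0.0003
outer(lo x) [0.427 0.12 ] yaw 89.15 res 0.0003
outer(hi x) [0.5899 0.1151] yaw 89.42 res 0.0002
near end [ 0.5    -0.2261] yaw 88.64 res 0.0003
board end [0.5018 0.1966] yaw 85.9 res 0.0002
board +x [ 0.5407 -0.0526] yaw -4.47 res 0.0003
board -x [ 0.4344 -0.0358] yaw -4.47 res 0.0006
247 328.0 24 [0.5916 0.3432]
248 327.9 62 [0.5952 0.3443]
249 327.53 84 [0.5992 0.3447]
250 327.05 82 [0.6034 0.3448]
251 326.49 78 [0.6077 0.3446]
252 325.9 78 [0.6121 0.3443]
253 325.29 94 [0.6164 0.344 ]
254 324.57 144 [0.621  0.3433]
255 324.23 194 [0.6248 0.3438]
256 324.2 164 [0.6282 0.3451]
257 324.15 55 [0.6316 0.3463]
```

Run:
```python
from bm import *
from scipy.spatial.transform import Rotation as R
im=np.load('pics/top0.npz')['im'];h=cv2.cvtColor(im,cv2.COLOR_RGB2HSV)
print('cams',[ (-np.array(CAM[n]['extrinsics'])[:3,:3].T@np.array(CAM[n]['extrinsics'])[:3,3]).round(3) for n in CAM])
for n,box in(('top',(185,220,283,300)),('scene',(155,178,210,235))):
    im=np.load(f'pics/{n}0.npz')['im'].astype(int);m=np.zeros(im.shape[:2],bool);a=box;m[a[0]:a[1],a[2]:a[3]]=1
    m&=(im[...,0]<110)&(im[...,0]-im[...,2]>18); m=biggest(m)
    v,u=np.nonzero(m);print(n,'batten pix',len(u),u.mean(),v.mean(), onz(n,u.mean(),v.mean(),.122 if n=='top' else .110).round(4)); print(cv2.minAreaRect(np.float32(proj(n,m,.122)*1000)))
n='top'; im=np.load('pics/top0.npz')['im'].astype(float); P=[]
g=cv2.GaussianBlur(im.mean(2).astype(np.float32),(0,0),.6)
for u in range(170,305,3):
    col=g[158:172,u]; k=col.argmax(); 
    w=(col-np.median(col)).clip(0); w[np.abs(np.arange(14)-k)>2]=0
    P.append(onz(n,u,158+(w*np.arange(14)).sum()/w.sum(),.067)[:2])
P=np.array(P);c,d=fitline(P);print('rail',c,yaw(d),np.abs((P-c)@[-d[1],d[0]]).round(4).max())
T=telemetry.sense(); q=T['ee_rot']; Rm=R.from_quat(np.r_[q[1:],q[0]]).as_matrix(); print(Rm.round(3))
print('bottle base, top', onz('scene',166,140,0), onz('scene',162,110,.19))
```

```text
cams [array([0.236, 0.021, 1.57 ]), array([1.247, 0.416, 1.197])]
top batten pix 224 290.33482142857144 200.59375 [ 0.4762 -0.1305  0.122 ]
((478.17657470703125, -131.06085205078125), (29.8309268951416, 87.2498779296875), 88.1690673828125)
scene batten pix 159 223.51572327044025 167.0062893081761 [ 0.481  -0.1258  0.11  ]
((485.4568176269531, -119.89616394042969), (35.55155944824219, 100.03048706054688), 86.91533660888672)
rail [0.61244833 0.01661963] -1.9234196 0.0163
[[-0.001 -0.905 -0.426]
 [ 0.001 -0.426  0.905]
 [-1.     0.     0.002]]
bottle base, top [ 0.39455632 -0.47875421  0.        ] [ 0.40584282 -0.44833437  0.19      ]
```

Call:
{"name": "move_arm", "arguments": {
  "plan": [
    [[0, 0, 40], 0, 100],
    [[0, 0, 30], -0.035, 100],
    [[28, 51, 0], -0.06, 100],
    [[28, 51, 0], -0.06, 100],
    [[28, 51, 0], -0.06, 100],
    [[28, 51, 0], -0.06, 100],
    [[28, 51, 0], -0.06, 100],
    [[28, 51, 0], -0.06, 100],
    [[28, 51, 0], -0.06, 100],
    [[28, 53, 0], -0.06, 100]
  ]
}}

```text
time: 1.35
tool_pos: [0.4799, -0.131, 0.3011]
ee_rot: [0.519, -0.48, 0.519, 0.48]
force: [1.8, -0.8, -0.2]
finger_gap: 1.002
```

Call:
{"name": "move_arm", "arguments": {
  "plan": [
    [[0, 0, -40], 0, 100],
    [[0, 0, -40], 0, 100],
    [[0, 0, -20], 0, 100],
    [[0, 0, 0], 0, 100],
    [[0, 0, 0], 0, 100]
  ]
}}

```text
time: 1.98
tool_pos: [0.4801, -0.1333, 0.2032]
ee_rot: [0.519, -0.481, 0.518, 0.48]
force: [-0.2, -0.1, 0.1]
finger_gap: 0.997
```

Run:
```python
from bm import *
from scipy.spatial.transform import Rotation as R
for n in('scene','top'):
    im,d=snap(n,n+'1')
    a=(150,270,120,330) if n=='top' else (90,260,150,350)
    cv2.imwrite(f'pics/{n}1z.png',cv2.resize(im[a[0]:a[1],a[2]:a[3]],None,fx=3.4,fy=3.4,interpolation=cv2.INTER_CUBIC)[:,:,::-1])
T=telemetry.sense(); q=T['ee_rot']; Rm=R.from_quat(np.r_[q[1:],q[0]]).as_matrix(); print(T['time'],T['tool_pos'],T['force'],Rm.round(3))
```

```text
2.075 [ 0.48010562 -0.13315562  0.20309886] [ 0.43664295 -0.29529188  0.73322844] [[ 0.003 -0.997  0.076]
 [-0.     0.076  0.997]
 [-1.    -0.003  0.   ]]
```

View pics/scene1z.png

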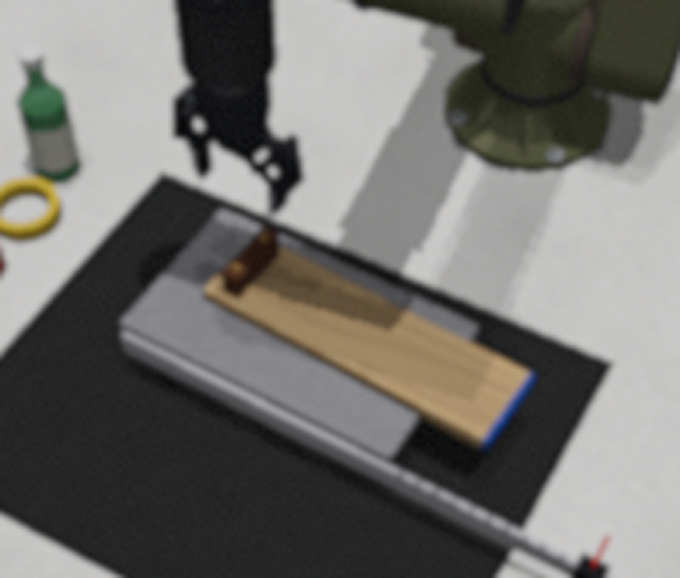

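View pics/top1z.png

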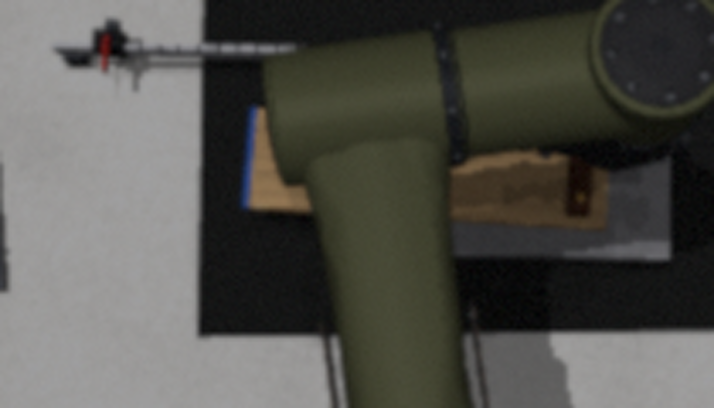

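The jaws straddle the batten along the board, lined up with the board's yaw. Descending.

Call:
{"name": "move_arm", "arguments": {
  "plan": [
    [[0, 0, -40], 0, 100],
    [[0, 0, -30], 0, 100],
    [[0, 0, -20], 0, 100],
    [[0, 0, -12], 0, 100],
    [[0, 0, -8], 0, 100],
    [[0, 0, 0], 0, 100],
    [[0, 0, 0], 0, 100]
  ]
}}

```text
time: 2.95
tool_pos: [0.48, -0.1329, 0.0922]
ee_rot: [0.519, -0.481, 0.518, 0.481]
force: [0.3, -0.1, -0.7]
finger_gap: 1.0
```

Run:
```python
from bm import *
im,d=snap('scene','scene2')
cv2.imwrite('pics/scene2z.png',cv2.resize(im[100:230,165:320],None,fx=4.5,fy=4.5,interpolation=cv2.INTER_CUBIC)[:,:,::-1])
T=telemetry.sense(); print(T['tool_pos'],T['force'])
```

```text
[ 0.47991364 -0.1329158   0.09212774] [-0.4378455   0.20366969  0.24667622]
```

View pics/scene2z.png

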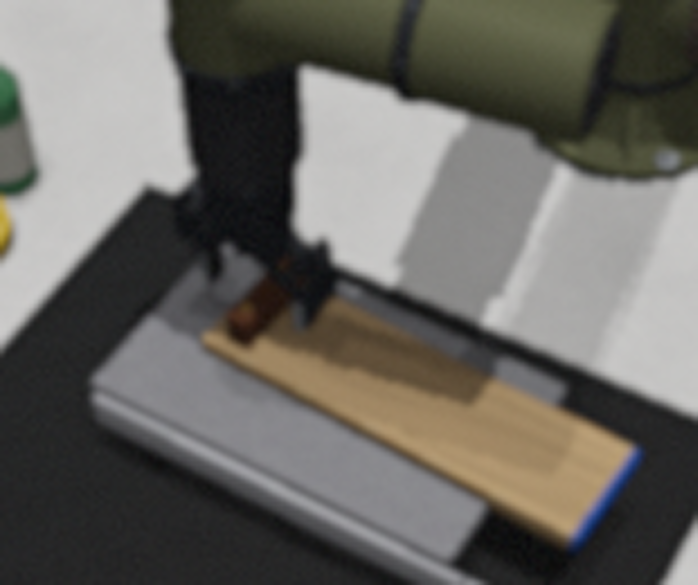

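Call:
{"name": "move_arm", "arguments": {
  "plan": [
    [[0, 0, 0], 0, 50],
    [[0, 0, 0], 0, 25],
    [[0, 0, 0], 0, 0],
    [[0, 0, 0], 0, 0],
    [[0, 0, 0], 0, 0],
    [[0, 0, 0], 0, 0]
  ]
}}

```text
time: 3.75
tool_pos: [0.48, -0.1324, 0.0919]
ee_rot: [0.519, -0.481, 0.518, 0.481]
force: [-1.1, 4.9, 4.9]
finger_gap: 0.25
```

Call:
{"name": "move_arm", "arguments": {
  "plan": [
    [[0, 0, 0], 0, 0],
    [[0, 0, 0], 0, 0],
    [[0, 0, 0], 0, 0]
  ]
}}

```text
time: 4.12
tool_pos: [0.48, -0.1324, 0.0919]
ee_rot: [0.519, -0.481, 0.518, 0.481]
force: [-0.0, 5.7, 4.8]
finger_gap: 0.249
```

Call:
{"name": "move_arm", "arguments": {
  "plan": [
    [[1, 5, 0], 0, 0],
    [[2, 10, 0], 0.005, 0],
    [[3, 14, 0], 0.005, 0],
    [[3, 14, 0], 0.006, 0],
    [[3, 14, 0], 0.006, 0],
    [[3, 14, 0], 0.006, 0],
    [[3, 14, 0], 0.006, 0],
    [[2, 10, 0], 0.006, 0],
    [[2, 5, 0], 0.005, 0],
    [[0, 0, 0], 0, 0]
  ]
}}

```text
time: 5.38
tool_pos: [0.5016, -0.0336, 0.0919]
ee_rot: [0.507, -0.493, 0.508, 0.492]
force: [-0.5, -3.4, 5.3]
finger_gap: 0.249
```

```bash
cat > look.py <<'E'
import sys
from bm import *
k=sys.argv[1]
for n in('top','scene'):
    im,d=snap(n,n+k)
    a=(140,250,120,330) if n=='top' else (120,300,180,370)
    cv2.imwrite(f'pics/{n}{k}z.png',cv2.resize(im[a[0]:a[1],a[2]:a[3]],None,fx=3.3,fy=3.3,interpolation=cv2.INTER_CUBIC)[:,:,::-1])
T=telemetry.sense(); print(T['time'],T['tool_pos'],T['force'],T['wrist_torque'])
E
python3 look.py 3
```

```text
5.475 [ 0.5016348  -0.03360493  0.09186406] [-1.34274884 -3.52869687  4.78775244] [-0.58977365  0.27889291  0.17851636]
```

View pics/scene3z.png

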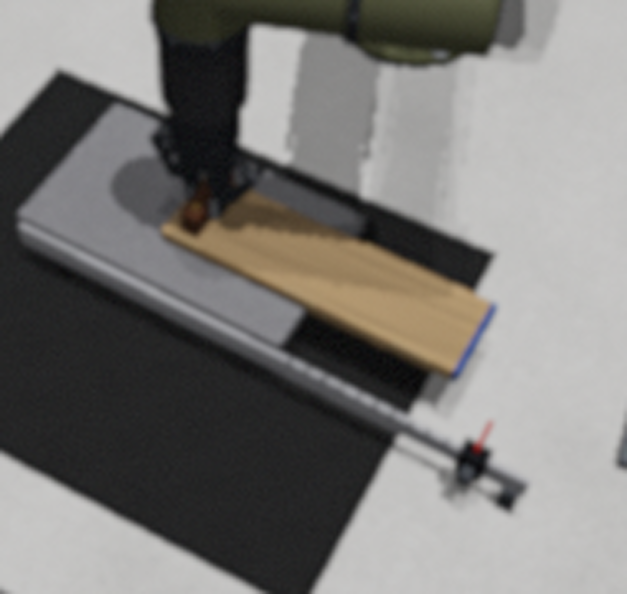

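View pics/top3z.png

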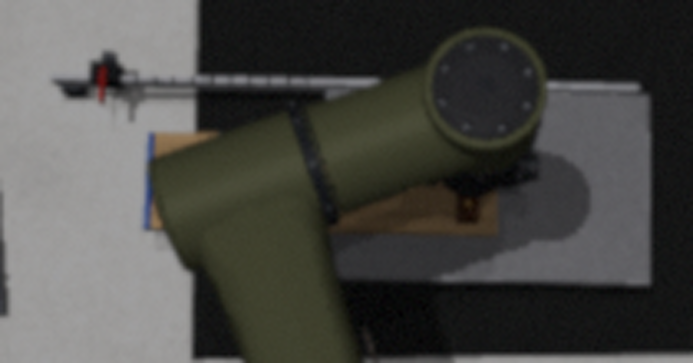

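The batten grip holds and the board is flat. The end is still about 45 mm short, with the blue edge in the scene crop running from (495,307) to (457,375) and the pointer from (490,425) to (478,450). I'll measure the directions more precisely.

```bash
cat > m2.py <<'E'
import sys
from bm import *
def run(k,e0,e1):
  for n in('top','scene'):
    im=np.load(f'pics/{n}{k}.npz')['im']
    print(n)
    f=im.astype(float); bl=f[...,2]-f[...,0]; roi=np.zeros(bl.shape,bool)
    if n=='top': roi[165:220,140:215]=1
    else: roi[190:265,290:350]=1
    w=(bl*roi-25).clip(0); v,u=np.nonzero(w); P=np.array([onz(n,a,b,.088)[:2] for a,b in zip(u,v)]);ww=w[v,u]
    # blue centreline: per x bin weighted y
    X=[];Y=[]
    for x in np.arange(P[:,0].min()+.004,P[:,0].max()-.004,.004):
        s=np.abs(P[:,0]-x)<.004
        if ww[s].sum()>20: X.append((P[s,0]*ww[s]).sum()/ww[s].sum());Y.append((P[s,1]*ww[s]).sum()/ww[s].sum())
    a,b=np.polyfit(X,Y,1); print(' blue x',P[:,0].min().round(4),P[:,0].max().round(4),'y at mid',(a*.513+b).round(4),'yaw',np.degrees(np.arctan(a)).round(2),'y extrap at x=.591',(a*.591+b).round(4))
    def L(name,z,p,q,half=.008,ch=G):
        e=edgepts(n,im,z,p,q,half,ch); c,d=fitline(e); print(' ',name,c.round(4),'yaw',yaw(d).round(2),'res',np.median(np.abs((e-c)@np.array([-d[1],d[0]]))).round(4))
    L('bench near',.07,(.41,-.224),(.59,-.228),.006)
    L('bench -x',.07,(.401,-.10),(.4055,.05),.006)
    if n=='scene':
        L('board +x',.088,(e0[0]+.05-.008,e1[1]+.03),(e0[0]+.05-.002,e0[1]-.015),.006); 
        L('bench+x/rail',.067,(.611,-.20),(.6205,.10),.008)
        L('board-x out',.088,(e0[0]-.054,.15),(e0[0]-.051,e0[1]-.015),.006)
E
python3 -c "
from m2 import *
run('3',(.511,.296),(.50,-.034))"
```

```text
top
 blue x 0.4617 0.5579 y at mid 0.291 yaw -1.42 y extrap at x=.591 0.289
  bench near [ 0.5012 -0.2273] yaw 87.73 res 0.0003
  bench -x [ 0.4024 -0.0202] yaw -1.02 res 0.0002
scene
 blue x 0.461 0.5601 y at mid 0.2941 yaw -1.38 y extrap at x=.591 0.2922
  bench near [ 0.5   -0.226] yaw 88.57 res 0.0003
  bench -x [ 0.4023 -0.0297] yaw -0.74 res 0.0009
  board +x [0.5557 0.1295] yaw -1.92 res 0.0004
  bench+x/rail [ 0.6169 -0.0548] yaw -1.69 res 0.0003
  board-x out [0.4558 0.2256] yaw -1.13 res 0.0002
```

Call:
{"name": "move_arm", "arguments": {
  "plan": [
    [[0, 6, 0], 0, 0],
    [[0, 10, 0], 0, 0],
    [[1, 12, 0], 0, 0],
    [[0, 10, 0], 0, 0],
    [[0, 4, 0], 0, 0],
    [[0, 0, 0], 0, 0],
    [[0, 0, 0], 0, 0]
  ]
}}

```text
time: 6.35
tool_pos: [0.5028, 0.0081, 0.092]
ee_rot: [0.507, -0.493, 0.508, 0.492]
force: [-0.1, -4.7, 5.1]
finger_gap: 0.247
```

```bash
python3 look.py 4
python3 - <<'E'
from bm import *
for n,a in(('top',(155,205,135,185)),('scene',(215,275,300,360))):
    im=np.load(f'pics/{n}4.npz')['im']
    cv2.imwrite(f'pics/{n}4y.png',cv2.resize(im[a[0]:a[1],a[2]:a[3]],None,fx=10,fy=10,interpolation=cv2.INTER_CUBIC)[:,:,::-1])
from m2 import run
run('4',(.512,.338),(.502,.008))
E
```

```text
6.45 [0.50277224 0.00809756 0.09198128] [-0.69244541 -4.23879281  5.80356339] [-1.1382189   0.04820118  0.02235972]
top
 blue x 0.4656 0.5584 y at mid 0.3328 yaw -1.92 y extrap at x=.591 0.3302
  bench near [ 0.5044 -0.2274] yaw 87.7 res 0.0003
  bench -x [ 0.4024 -0.024 ] yaw -0.93 res 0.0002
scene
 blue x 0.4656 0.5619 y at mid 0.3356 yaw -1.24 y extrap at x=.591 0.3339
  bench near [ 0.5045 -0.2262] yaw 88.6 res 0.0003
  bench -x [ 0.404  -0.0149] yaw 0.4 res 0.001
  board +x [0.5575 0.1824] yaw -2.03 res 0.0006
  bench+x/rail [ 0.617  -0.0494] yaw -1.74 res 0.0003
  board-x out [0.4574 0.2389] yaw -2.01 res 0.0004
```

View pics/scene4y.png

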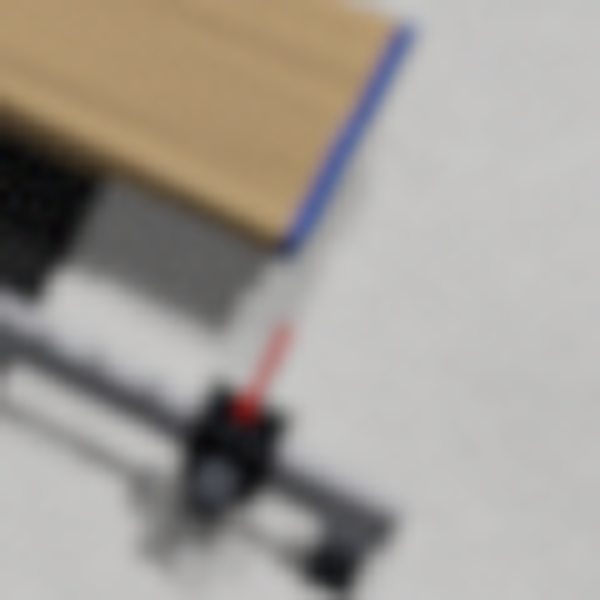

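View pics/top4y.png

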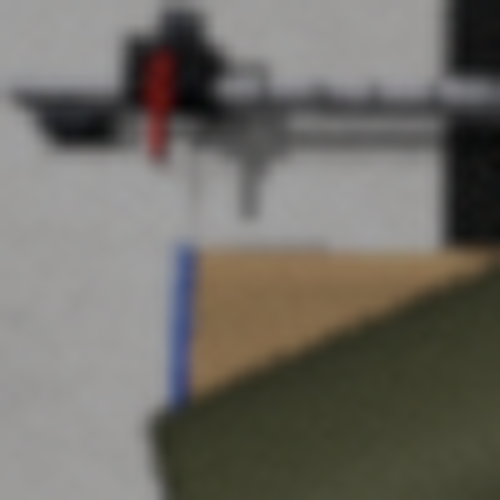

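```bash
cat > m3.py <<'E'
from bm import *
def prof(n,im,x,y0,y1,z=.088,sl=-.0305):
    p=CAM[n];E=np.array(p['extrinsics']); y=np.arange(y0,y1,.0005)
    X=np.c_[np.full(len(y),x),y,np.full(len(y),z)]@E[:3,:3].T+E[:3,3]
    u=np.float32(p['cx']+p['fx']*X[:,0]/-X[:,2]);v=np.float32(p['cy']-p['fy']*X[:,1]/-X[:,2])
    return y,cv2.remap(im.astype(np.float32),u[None],v[None],cv2.INTER_LINEAR)[0]
def run(k,yb,yp=.343,sl=-.0305):
  # everything referred to the x of the pointer tip along bench x (slope sl)
  for n in('top','scene'):
    im=np.load(f'pics/{n}{k}.npz')['im']; O=[];C=[]; I=[]
    for x in np.arange(.525 if n=='top' else .475,.555,.004):
        y,c=prof(n,im,x,yb-.022,yb+.02); r=c[:,0]; i=r.argmin(); s=(.591-x)*sl
        hi=r[i:].max(); lev=(hi+r[i])/2; j=i+np.argmax(r[i:]>lev); O.append(y[j]+s)
        hi=r[:i].max(); lev=(hi+r[i])/2; j=i-np.argmax(r[:i+1][::-1]>lev); I.append(y[j]+s)
        w=(c[:,2]-c[:,0]-15).clip(0); C.append((w*y).sum()/w.sum()+s)
    Pn=[]
    for x in np.arange(.594,.611,.002):
        y,c=prof(n,im,x,yp-.014,yp+.014); w=(c[:,0]-(c[:,1]+c[:,2])/2-8).clip(0); Pn.append((w*y).sum()/w.sum()+(.591-x)*sl)
    q=lambda a:(round(float(np.median(a))*1000,1),round(float(np.std(a))*1000,1))
    print(n,'inner',q(I),'blue c',q(C),'outer',q(O),'pointer',q(Pn), 'ptr-outer',round(1000*(np.median(Pn)-np.median(O)),1),'ptr-c',round(1000*(np.median(Pn)-np.median(C)),1),'ptr prof',np.round(np.array(Pn)*1000,1).tolist())
E
python3 -c "
from m3 import *
run('4',.335)"
```

```text
top inner (325.4, 0.3) blue c (330.7, 0.1) outer (333.9, 0.2) pointer (342.0, 0.2) ptr-outer 8.1 ptr-c 11.3 ptr prof [341.7, 341.9, 342.0, 342.1, 342.1, 342.2, 342.1, 341.9, 341.8]
scene inner (328.6, 0.3) blue c (333.5, 0.2) outer (337.8, 0.9) pointer (344.7, 0.2) ptr-outer 6.9 ptr-c 11.3 ptr prof [344.3, 344.4, 344.6, 344.6, 344.7, 344.7, 344.8, 344.8, 344.9]
```

Run:
```python
from bm import *
d=np.array([np.sin(np.radians(4.3)),np.cos(np.radians(4.3))]);nx=np.array([d[1],-d[0]])
for n in('top','scene'):
    im=np.load(f'pics/{n}0.npz')['im'].astype(np.float32);p=CAM[n];E=np.array(p['extrinsics'])
    e0=np.array([.5045,.1955]);R=[]
    for off in np.arange(-.04,.041,.005):
        def pr(s,z=.088):
            q=e0+off*nx+s[:,None]*d; X=np.c_[q,np.full(len(q),z)]@E[:3,:3].T+E[:3,3]
            u=np.float32(p['cx']+p['fx']*X[:,0]/-X[:,2]);v=np.float32(p['cy']-p['fy']*X[:,1]/-X[:,2])
            return cv2.remap(im,u[None],v[None],cv2.INTER_LINEAR)[0]
        s=np.arange(-.02,.02,.0005);c=pr(s);w=(c[:,2]-c[:,0]-15).clip(0);cb=(w*s).sum()/w.sum()
        # outer edge in blue channel vs black
        b=c[:,2]; i=b[30:60].argmax()+30; lev=(b[i]+b[-1])/2; ob=s[i+np.argmax(b[i:]<lev)]
        s=np.arange(-.376,-.344,.0005);c=pr(s);sat=c[:,0]-c[:,2]; hi=np.median(sat[-16:]);lo=np.median(sat[:10]); t=s[np.argmax(sat>(hi+lo)/2)]
        R.append((cb,ob,t,t+.36-cb))
    print(n,(np.median(R,0)*1000).round(1),(np.std(R,0)*1000).round(1), (np.array(R)[:,3]*1000).round(1))
```

```text
top [   1.2    4.  -358.     0.9] [0.1 0.2 0.2 0.3] [1.4 1.4 0.9 0.7 0.7 1.1 0.6 0.9 1.1 1.  0.9 0.7 0.7 0.8 1.3 0.7 1.5]
scene [   5.3    8.5 -353.     1.5] [0.1 0.2 1.5 1.5] [ 1.7  1.5  1.5  1.7  1.7  1.7  1.8  2.2  1.5  1.5  1.1 -0.5 -1.8 -1.7
 -1.7 -1.5 -1.6]
```

The two views agree that about 10 mm remains. The blue edge and the rail directions match within noise.

Call:
{"name": "move_arm", "arguments": {
  "plan": [
    [[0, 3, 0], 0, 0],
    [[0, 4, 0], 0, 0],
    [[0, 3, 0], 0, 0],
    [[0, 0, 0], 0, 0],
    [[0, 0, 0], 0, 0],
    [[0, 0, 0], 0, 0]
  ]
}}

```text
time: 7.2
tool_pos: [0.5028, 0.0176, 0.0921]
ee_rot: [0.507, -0.493, 0.508, 0.491]
force: [-0.8, -5.4, 6.3]
finger_gap: 0.252
```

```bash
python3 look.py 5
python3 - <<'E'
from bm import *
for n,a in(('top',(155,205,135,185)),('scene',(215,275,300,360))):
    im=np.load(f'pics/{n}5.npz')['im']
    cv2.imwrite(f'pics/{n}5y.png',cv2.resize(im[a[0]:a[1],a[2]:a[3]],None,fx=10,fy=10,interpolation=cv2.INTER_CUBIC)[:,:,::-1])
import m2,m3
m3.run('5',.345); m2.run('5',(.512,.348),(.502,.018))
# board height from depth (top and scene) along the board
for n in('top','scene'):
    z=np.load(f'pics/{n}5.npz');im,d=z['im'],z['d'];w,b,r=masks(n,im);m=biggest(w);m=cv2.erode(m.astype(np.uint8),np.ones((3,3)))>0
    p=CAM[n];E=np.array(p['extrinsics']);v,u=np.nonzero(m&(d>0));D=d[v,u]
    Xc=np.c_[(u-p['cx'])/p['fx']*D,-(v-p['cy'])/p['fy']*D,-D];W=(Xc-E[:3,3])@E[:3,:3]
    s=np.abs(W[:,2]-.088)<.03; A=np.c_[W[s,0]-.5,W[s,1]-.2,np.ones(s.sum())]; print(n,s.sum(),'plane',np.linalg.lstsq(A,W[s,2],rcond=None)[0].round(4))
E
```

```text
7.3 [0.50277394 0.0176106  0.09212926] [ 0.03386442 -5.89010171  5.62354827] [-1.78352967  0.07921178 -0.05328874]
top inner (334.2, 0.4) blue c (340.1, 0.2) outer (342.8, 0.4) pointer (342.0, 0.2) ptr-outer -0.8 ptr-c 2.0 ptr prof [341.7, 341.9, 342.0, 342.1, 342.2, 342.2, 342.1, 342.0, 341.8]
scene inner (338.1, 0.5) blue c (342.9, 0.2) outer (347.2, 0.8) pointer (344.8, 0.2) ptr-outer -2.4 ptr-c 1.9 ptr prof [344.4, 344.4, 344.5, 344.6, 344.8, 344.8, 344.9, 344.9, 345.1]
top
 blue x 0.5032 0.5585 y at mid 0.3421 yaw -1.75 y extrap at x=.591 0.3397
  bench near [ 0.5012 -0.2273] yaw 87.77 res 0.0003
  bench -x [ 0.4024 -0.0199] yaw -0.88 res 0.0002
scene
 blue x 0.4644 0.5622 y at mid 0.345 yaw -1.41 y extrap at x=.591 0.3431
  bench near [ 0.5024 -0.2261] yaw 88.62 res 0.0002
  bench -x [ 0.4033 -0.0203] yaw -0.28 res 0.0013
  board +x [0.5572 0.1815] yaw -2.09 res 0.0005
  bench+x/rail [ 0.617 -0.05 ] yaw -1.7 res 0.0002
  board-x out [0.4575 0.2415] yaw -2.26 res 0.0006
top 142 plane [-0.04   -0.0154  0.0912]
scene 1636 plane [ 0.0005 -0.0015  0.0893]
```

View pics/scene5y.png

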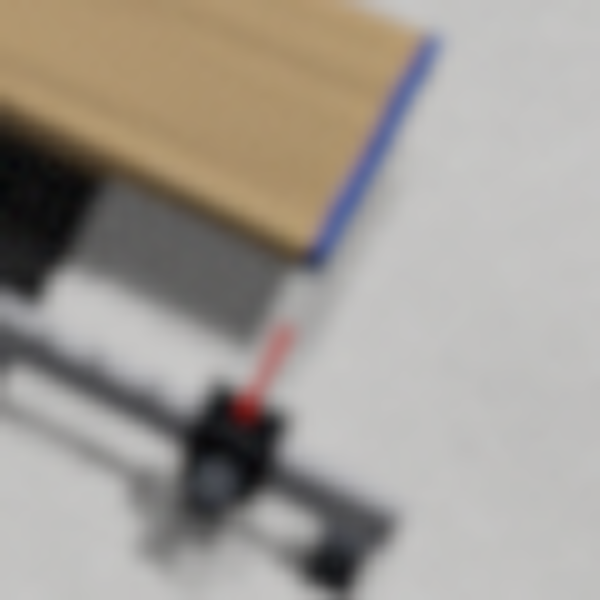

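View pics/top5y.png

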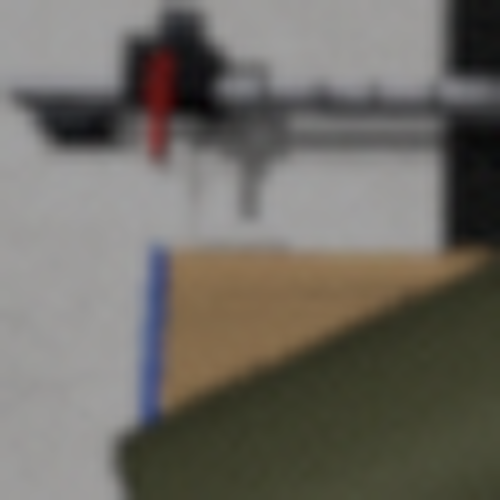

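The pictures show the blue outer edge in line with the pointer blade to within about 1 mm in both views. The board is flat (slope about 0.1°) and the pointer has not moved. I'll hold for a moment to check it is steady, then hand in.

Call:
{"name": "move_arm", "arguments": {
  "plan": [
    [[0, 0.5, 0], 0, 0],
    [[0, 0, 0], 0, 0],
    [[0, 0, 0], 0, 0],
    [[0, 0, 0], 0, 0],
    [[0, 0, 0], 0, 0],
    [[0, 0, 0], 0, 0]
  ]
}}

```text
time: 8.05
tool_pos: [0.5028, 0.0177, 0.0922]
ee_rot: [0.507, -0.493, 0.508, 0.491]
force: [-0.8, -6.4, 6.2]
finger_gap: 0.252
```

```bash
python3 look.py 6
python3 - <<'E'
import m3
m3.run('6',.345)
from bench import env
print(env.sign_off())
E
```

```text
8.15 [0.50277136 0.01773667 0.09220504] [ 0.37122282 -7.11227366  5.89994911] [-2.18776362  0.00472977 -0.03746505]
top inner (334.3, 0.5) blue c (340.2, 0.1) outer (343.3, 0.3) pointer (342.0, 0.1) ptr-outer -1.3 ptr-c 1.8 ptr prof [341.8, 341.9, 342.0, 342.1, 342.2, 342.3, 342.1, 341.9, 341.8]
scene inner (338.2, 0.4) blue c (343.0, 0.2) outer (347.2, 0.9) pointer (344.7, 0.2) ptr-outer -2.5 ptr-c 1.7 ptr prof [344.4, 344.5, 344.6, 344.6, 344.7, 344.8, 344.9, 345.0, 345.0]
the job is handed in; nothing more can be done
None
```

I gripped the batten, turned the board about 2.6° into line with the gauge rail and slid it out about 150 mm along the bench without lifting it. I handed the job in at about 8 s with the gripper still closed and pressing down with about 6 N.

**Level with the pointer:** in both views the pointer lies about 1.8 mm beyond the middle of the blue strip. It also lies 1.3 mm (top view) to 2.5 mm (scene view) inside the strip's blurred outer edge. I take the end as level to within about 1 to 1.5 mm. The two cameras differ by about 3 mm in absolute position, so I relied on board against pointer within each picture.

**Direction:** from the arm's turn, the board points at about -1.8°. The rail measured -1.7° in the scene view and -1.9° in the top view. In the last picture I measured for direction, the separate edge fits of the board ranged from -1.4° to -2.3°, so the direction is good to about half a degree.

**Flat and undisturbed:** depth in the scene view gave a slope of about 0.1° along the board. The top view's depth fit disagreed (about 0.9° along the board and 2.3° across it), but it used only a small patch beside the arm, so I did not rely on it. The pointer stayed where it was. I did not measure the other items again, but the arm reported no contact force while crossing above them.

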